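# Lay out hub bearings and light them with the inspection lamp

### The job

Set three of the four bearings from the rubber mat flat and side by side in the aluminium parts tray, put down rather than dropped, and leave the fourth out of the tray and the jar, wrench and mug where they are. Then draw the inspection lamp up out of its charging dock and turn it to light the bearings slantwise: leaning about 40 degrees from upright, lens end down and aimed at the middle of the tray, the lens about 15 cm above the bench. Finish while still holding the lamp steady there in the gripper; do not put it down.

Things in the scene. Friction and masses are not known exactly. Their poses are not given: they have to be found in the camera images.
- mat: Square black rubber mat, 160 x 160 mm, 3 mm thick, fixed to the bench; four bearings lie on it, one near each corner. Origin: centre of its underside, z up.
- tray: Open rectangular aluminium parts tray, 150 mm (its x) by 130 mm (its y) outside, 20 mm high, walls and floor 3 mm thick, fixed to the bench. Origin: centre of its underside, z up.
- tray_mid (a point): Middle of the tray's inner floor, 3 mm above the bench; same axes as the tray.
- dock: Grey plastic charging dock, fixed: 90 x 90 x 10 mm base plate carrying a round cup, 58 mm outside and 48 mm inside diameter, rim 44 mm and inner floor 10 mm above the bench. The lamp stands in it lens down with 3 mm play all round; nothing latches it. Origin: centre of its underside.
- lamp_mid (a point): Middle of the inspection lamp, a round aluminium hand torch with black rubber rings, 120 mm long, about 160 g. The point is on the axis, 60 mm from the lens face and from the tail; z runs along the lamp from lens to tail (up while docked), the light leaves along minus z. Docked, lens face 10 mm and tail 130 mm above the bench.
- lamp_lens (a point): Centre of the lamp's lens face; same axes as lamp_mid.
- lamp: The inspection lamp itself: lens head 42 mm in diameter for the first 30 mm, tapering over the next 12 mm to a 32 mm diameter barrel that runs on to the flat tail. Origin at the centre of the lens face, same axes as lamp_mid.
- grease: Round jar with black cap, 64 mm diameter, 60 mm high, loose; not part of the job. Origin: centre of its underside.
- wrench: Steel wrench, 170 mm long, lying loose on the bench; not part of the job. Origin: under its middle, x along it.
- mug: White mug, 76 mm diameter, 75 mm high, handle at its +y side, loose; not part of the job. Origin: centre of its underside.
- bearing0_mid (a point): Centre of one of four identical sealed ball bearings: a flat steel ring, 28 mm diameter, 8 mm thick, about 22 g, black seal, lying flat, loose (at the start on the mat, its centre 7 mm above the bench). The middle is closed to the fingers: grip it by the outside. z is its axis.
- bearing0: The same bearing as bearing0_mid; origin at the centre of its underside.
- bearing1_mid (a point): Centre of one of four identical sealed ball bearings: a flat steel ring, 28 mm diameter, 8 mm thick, about 22 g, black seal, lying flat, loose (at the start on the mat, its centre 7 mm above the bench). The middle is closed to the fingers: grip it by the outside. z is its axis.
- bearing1: The same bearing as bearing1_mid; origin at the centre of its underside.
- bearing2_mid (a point): Centre of one of four identical sealed ball bearings: a flat steel ring, 28 mm diameter, 8 mm thick, about 22 g, black seal, lying flat, loose (at the start on the mat, its centre 7 mm above the bench). The middle is closed to the fingers: grip it by the outside. z is its axis.
- bearing2: The same bearing as bearing2_mid; origin at the centre of its underside.
- bearing3_mid (a point): Centre of one of four identical sealed ball bearings: a flat steel ring, 28 mm diameter, 8 mm thick, about 22 g, black seal, lying flat, loose (at the start on the mat, its centre 7 mm above the bench). The middle is closed to the fingers: grip it by the outside. z is its axis.
- bearing3: The same bearing as bearing3_mid; origin at the centre of its underside.

How it is judged:
On the way, in this order (a step that is already met when the one before it is completed fails the run):
1. three bearings lie flat, side by side and let go in the tray, the fourth outside it ((((x of bearing0_mid in the frame of tray above 0.085 m or x of bearing0_mid in the frame of tray below -0.085 m or y of bearing0_mid in the frame of tray above 0.075 m or y of bearing0_mid in the frame of tray below -0.075 m) and (x of bearing1_mid in the frame of tray between -0.062 and 0.062 m and y of bearing1_mid in the frame of tray between -0.052 and 0.052 m and z of bearing1_mid in the frame of tray between 0 and 0.0095 m) and (x of bearing2_mid in the frame of tray between -0.062 and 0.062 m and y of bearing2_mid in the frame of tray between -0.052 and 0.052 m and z of bearing2_mid in the frame of tray between 0 and 0.0095 m) and (x of bearing3_mid in the frame of tray between -0.062 and 0.062 m and y of bearing3_mid in the frame of tray between -0.052 and 0.052 m and z of bearing3_mid in the frame of tray between 0 and 0.0095 m)) or ((x of bearing1_mid in the frame of tray above 0.085 m or x of bearing1_mid in the frame of tray below -0.085 m or y of bearing1_mid in the frame of tray above 0.075 m or y of bearing1_mid in the frame of tray below -0.075 m) and (x of bearing0_mid in the frame of tray between -0.062 and 0.062 m and y of bearing0_mid in the frame of tray between -0.052 and 0.052 m and z of bearing0_mid in the frame of tray between 0 and 0.0095 m) and (x of bearing2_mid in the frame of tray between -0.062 and 0.062 m and y of bearing2_mid in the frame of tray between -0.052 and 0.052 m and z of bearing2_mid in the frame of tray between 0 and 0.0095 m) and (x of bearing3_mid in the frame of tray between -0.062 and 0.062 m and y of bearing3_mid in the frame of tray between -0.052 and 0.052 m and z of bearing3_mid in the frame of tray between 0 and 0.0095 m)) or ((x of bearing2_mid in the frame of tray above 0.085 m or x of bearing2_mid in the frame of tray below -0.085 m or y of bearing2_mid in the frame of tray above 0.075 m or y of bearing2_mid in the frame of tray below -0.075 m) and (x of bearing0_mid in the frame of tray between -0.062 and 0.062 m and y of bearing0_mid in the frame of tray between -0.052 and 0.052 m and z of bearing0_mid in the frame of tray between 0 and 0.0095 m) and (x of bearing1_mid in the frame of tray between -0.062 and 0.062 m and y of bearing1_mid in the frame of tray between -0.052 and 0.052 m and z of bearing1_mid in the frame of tray between 0 and 0.0095 m) and (x of bearing3_mid in the frame of tray between -0.062 and 0.062 m and y of bearing3_mid in the frame of tray between -0.052 and 0.052 m and z of bearing3_mid in the frame of tray between 0 and 0.0095 m)) or ((x of bearing3_mid in the frame of tray above 0.085 m or x of bearing3_mid in the frame of tray below -0.085 m or y of bearing3_mid in the frame of tray above 0.075 m or y of bearing3_mid in the frame of tray below -0.075 m) and (x of bearing0_mid in the frame of tray between -0.062 and 0.062 m and y of bearing0_mid in the frame of tray between -0.052 and 0.052 m and z of bearing0_mid in the frame of tray between 0 and 0.0095 m) and (x of bearing1_mid in the frame of tray between -0.062 and 0.062 m and y of bearing1_mid in the frame of tray between -0.052 and 0.052 m and z of bearing1_mid in the frame of tray between 0 and 0.0095 m) and (x of bearing2_mid in the frame of tray between -0.062 and 0.062 m and y of bearing2_mid in the frame of tray between -0.052 and 0.052 m and z of bearing2_mid in the frame of tray between 0 and 0.0095 m))) and linear speed of each of bearing0, bearing1, bearing2, bearing3 below 0.03 m/s and contact force between the fingers and bearing0 below 0.1 N and contact force between the fingers and bearing1 below 0.1 N and contact force between the fingers and bearing2 below 0.1 N and contact force between the fingers and bearing3 below 0.1 N), for 0.2 s.
2. the lamp is drawn clear of its dock, held by the fingers (height (world z) of lamp_lens above 0.06 m and contact force between the fingers and lamp above 0.5 N), for 0.1 s.
At the end, for the whole second after the job is handed in: Three bearings lie flat on the tray floor, let go; the fourth is outside it. The lamp is held still by the fingers alone, lens 110 to 200 mm above the bench, axis 25 to 55 degrees from vertical, lens end down, its axis passing the middle of the tray floor within 40 mm along its x and y (all of step 1 and x of tray_mid in the frame of lamp_mid between -0.04 and 0.04 m and y of tray_mid in the frame of lamp_mid between -0.04 and 0.04 m and height (world z) of lamp_lens between 0.11 and 0.2 m and angle between lamp_mid's own z axis and vertical between 0.436 and 0.96 rad and linear speed of lamp below 0.03 m/s and angular speed of lamp below 0.2 rad/s and contact force between the fingers and lamp above 0.5 N and contact force between lamp and dock below 0.1 N and contact force between lamp and tray below 0.1 N and contact force between lamp and grease below 0.1 N and contact force between lamp and wrench below 0.1 N and contact force between lamp and mug below 0.1 N); the arm keeps its last pose, push and grip.
It fails at once if the jar, wrench or mug is moved by more than 30 mm (distance of any of grease, wrench, mug from where it was at the start of the episode above 0.03 m).
It fails at once if a bearing is thrown or dropped from a height (over 1 m/s out of the fingers) ((linear speed of bearing0 above 1 m/s and contact force between the fingers and bearing0 below 0.1 N) or (linear speed of bearing1 above 1 m/s and contact force between the fingers and bearing1 below 0.1 N) or (linear speed of bearing2 above 1 m/s and contact force between the fingers and bearing2 below 0.1 N) or (linear speed of bearing3 above 1 m/s and contact force between the fingers and bearing3 below 0.1 N)).
It also fails if it takes over 72 s, if anything falls off the work surface, if the arm or the gripper's body presses on something with over 40 N, if the wrist force passes 120 N, or if a joint passes its speed limit or range.

### The arm

A 6-joint arm with a two-finger parallel gripper is mounted at the origin on the work surface. World frame = base frame: x ahead of the robot, y to its left, z up, the work surface at z = 0. Lengths are in m, angles in rad, forces in N, time in s.
With the tool pointing down it reaches from about 0.3 to 0.875 m from the base axis. Payload 6.4 kg.
Tool frame: the origin (TCP) lies at the very end of the fingers, on their centre line; the grasp point (between the pads) lies 19 mm behind it; z points along the fingers, y is the line along which they close (so a half turn about z gives the same grasp; the last joint's range is limited). The gripper opens to 85 mm and grips with 20 to 120 N. Pads are 22 mm wide; open, the fingers measure 114 mm over their backs; the gripper's body (76 mm by 85 mm) begins 54 mm behind the grasp point. The pads swing forward as they close: fully open they stand 13 mm farther back than shut.
Start: joints at [0.965, 0.181, 1.607, -0, 1.354, -0.206], TCP at [0.224, 0.53, 0.231] pointing down, gripper open.
Joint ranges: [-2.99, 2.99], [-0.89, 2.07], [0.3, 2.58], [-1.14, 4.28], [0, 2.63], [-3.12, 3.12]. Speed limits (rad/s): [2.57, 2.57, 3.01, 3.14, 3.14, 3.14].

### API

Orientations are given as a unit quaternion [w, x, y, z].
In Python, from bench import telemetry, camera, ctrl, spotter gives the robot as it stands.
- The arm moves only by the tool send_rows, never from a script. Its argument "series" is a list of rows, each a list of 3 entries, a list of its own where there are three numbers: the turn, a rotation vector about the world's x, y, z in degrees, then the shift along the world's x, y, z in mm, then the closure, from -1 (fully open) to 1 (shut), so that 0 is half open. In form: [[[rx, ry, rz], [dx, dy, dz], gripper], ...]. A call has 1 to 10 rows; each row is the pose to reach, as a shift and turn from the pose commanded when the call began; what a row does not reach only later rows make up. A row lasts 1/8 s, in which the tool goes at most 62.5 mm and 10.7 degrees, less where a joint would pass 70% of its speed; a pose out of reach is approached as far as the arm can. A call with a gripper value outside its range is refused whole. The fingers move at their own pace and stop on an object; the grip force is fixed at half the most. Time passes only in rows, so rows that repeat a pose let the fingers close. It gives the time, the measured TCP pose, the force, the opening and the grip force at its end, in the units of the state.
- telemetry.get_obs(): the state, without advancing time (a new reading comes with each control period).
- camera(name): name is "scene" or "top"; returns a dict with "pixels" (480x640x3 uint8, red, green, blue), "camera_matrix" (3x3 intrinsics, pixels), "xyz" and "orientation" of the camera in the world. Camera axes: x right, y up, looking along -z (the intrinsics and any distortion apply to the point x, -y, -z); pixel columns grow to the right and rows downward; lengths in m; the calibration is good to about 2 mm. A picture is of the moment at which its call begins. There is no depth.
- ctrl.hand_in(): hands the job in; it is judged then, once.
Trained networks look in the newest picture that a camera, given by its name, has taken for a name from the list of things; names that differ only in an ending like _2 or _b are one class to them, and where a whole thing is asked for, a point or a joint stands for the part that bears it (a point fixed in the world has none). Each returns a list of dicts, best first, with "conf" (0 to 1); they miss things now and then, are a little off and sometimes report something else, mostly with a low value. They report only what shows in the picture. A call takes as long as a camera call.
- spotter.boxes_of(thing, camera): "xyz" ([x, y, z] in m, in world coordinates, good to about 4 mm: the middle of the surface that is visible of it).
- spotter.landmark_of(thing, camera): "xyz" ([x, y, z] in m, in world coordinates, good to about 4 mm: a listed point, or the origin of a listed thing).
The state is a dict: "time_s": time; "q": joint angles; "dq": joint speeds; "joint_efforts": joint torques, N m; "eef_pos": TCP position; "eef_rot": TCP orientation; "wrist_force": force on the tool from outside, world axes, zero at the start; "torque": the same for the moment, N m; "opening": opening from 0.0 (shut) to 1.0 (fully open); "grasp_force": force on a finger pad.
Only numpy, scipy, OpenCV 4.12 (cv2) and the standard library are available. Lean on these libraries where they do the work, as an engineer would, in place of code of your own. Each camera call takes 0.05 s, during which the arm holds its last target. There are 200 camera calls.

## Working session

There is one attempt and no reset: what is moved stays moved. The work goes in short steps, Python scripts to look and compute and a tool call to move; the robot and the scene stay as the last step left them, time stands still between calls to the robot, and variables do not carry over. Pictures are saved under pics/ and viewed, at most 10 in all, crops included, and the job is handed in when it is done.

Besides the shell and the picture viewer there is one more tool, called after "Emit:" as name([rows], argument=value, ...), one row to a line, values as JSON. send_rows: Moves the arm, as the interface text tells. Its arguments: {"type":"object","properties":{"series":{"type":"array","items":{"type":"array"}}},"required":["series"]}

```bash
mkdir -p pics; python3 - <<'E'
from bench import telemetry, camera, ctrl, spotter
import cv2
o=telemetry.get_obs(); print({k:o[k] for k in('time_s','eef_pos','eef_rot','opening')})
for c in('top','scene'):
    d=camera(c); cv2.imwrite(f'pics/{c}0.png',d['pixels'][:,:,::-1]); print(c,d['xyz'],d['orientation'],d['camera_matrix'])
    for n in('mat','tray','tray_mid','dock','lamp_mid','lamp_lens','grease','wrench','mug','bearing0_mid'):
        print(n,[([round(float(v),3) for v in e['xyz']],round(e['conf'],2)) for e in spotter.landmark_of(n,c)[:6]])
E
```

```text
{'time_s': 0.0, 'eef_pos': array([0.22346809, 0.52918733, 0.23037459]), 'eef_rot': array([-3.47844943e-04,  1.98570889e-01,  9.80086125e-01, -8.17185169e-04]), 'opening': 1.0014464363081537}
top [0.44378949 0.01215537 0.94533505] [-0.70345234 -0.06166507  0.07028794  0.70456499] [[498.83389892   0.         331.62919737]
 [  0.         498.83389892 238.71974914]
 [  0.           0.           1.        ]]
mat [([0.571, -0.331, 0.004], 0.71), ([0.533, -0.279, -0.001], 0.7)]
tray [([0.571, -0.018, 0.002], 0.57)]
tray_mid [([0.567, -0.018, 0.003], 0.75), ([0.579, -0.245, 0.004], 0.2)]
dock [([0.548, 0.243, -0.0], 0.87)]
lamp_mid [([0.55, 0.242, 0.067], 0.83)]
lamp_lens [([0.551, 0.238, 0.013], 0.66)]
grease [([0.742, -0.13, -0.001], 0.57)]
wrench [([0.774, -0.003, 0.004], 0.84)]
mug [([0.723, 0.139, -0.001], 0.95), ([0.498, -0.235, 0.002], 0.17)]
bearing0_mid [([0.486, -0.312, 0.005], 0.62), ([0.55, 0.243, 0.007], 0.22)]
scene [ 1.19854158 -0.60982988  0.93587924] [0.85929277 0.34295219 0.13689618 0.35391972] [[603.89994905   0.         308.27393376]
 [  0.         603.89994905 237.60841049]
 [  0.           0.           1.        ]]
mat [([0.532, -0.28, 0.003], 0.81)]
tray [([0.57, -0.024, 0.001], 0.83)]
tray_mid [([0.569, -0.017, 0.004], 0.7), ([0.574, -0.318, 0.005], 0.63)]
dock [([0.549, 0.242, 0.001], 0.87)]
lamp_mid [([0.553, 0.24, 0.068], 0.92), ([0.571, -0.017, 0.004], 0.23)]
lamp_lens [([0.548, 0.24, 0.008], 0.63)]
grease [([0.571, -0.022, 0.002], 0.5)]
wrench [([0.777, 0.0, -0.0], 0.76)]
mug [([0.729, 0.135, -0.002], 0.88)]
bearing0_mid [([0.484, -0.315, 0.006], 0.56)]
```

View pics/top0.png

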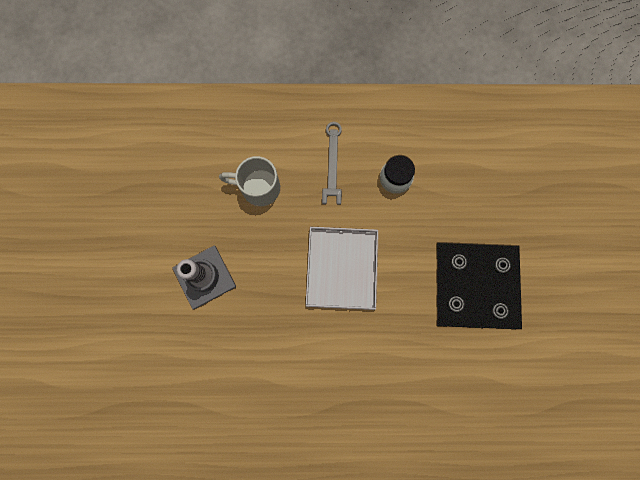

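View pics/scene0.png

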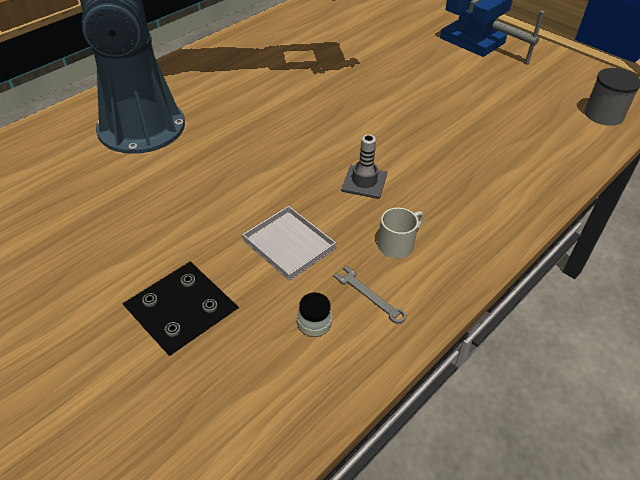

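```bash
python3 - <<'E'
from bench import camera, spotter
camera('top')
for n in('bearing0_mid','bearing1_mid','bearing2_mid','bearing3_mid'):
    print(n,[([round(float(v),3) for v in e['xyz']],round(e['conf'],2)) for e in spotter.landmark_of(n,'top')[:6]])
E
```

```text
bearing0_mid [([0.485, -0.312, 0.006], 0.59)]
bearing1_mid [([0.501, -0.233, 0.003], 0.5)]
bearing2_mid [([0.571, -0.326, 0.005], 0.52), ([0.549, 0.241, 0.066], 0.26)]
bearing3_mid [([0.578, -0.246, 0.004], 0.43)]
```

The top view shows the bearings at about (459,262), (503,265), (456,304) and (501,311), the tray centred at (342,269), and the lamp tail at (186,268). The scene view agrees and shows nothing else between them.

```bash
cat > h.py <<'E'
import numpy as np, cv2
from scipy.spatial.transform import Rotation as R
from bench import telemetry, camera, ctrl, spotter
def cast(d,uv,z):
    w=np.array(d['orientation']); Rm=R.from_quat(w[[1,2,3,0]]).as_matrix()
    p=cv2.undistortPoints(np.array([[uv]],float),np.array(d['camera_matrix']),d.get('distortion')).ravel()
    r=Rm@[p[0],-p[1],-1]; c=np.array(d['xyz']); return (c+r*(z-c[2])/r[2]).round(4)
def circles(d,x0,x1,y0,y1,r0=5,r1=9,k=4):
    g=cv2.cvtColor(d['pixels'],cv2.COLOR_RGB2GRAY)[y0:y1,x0:x1]; g=cv2.resize(g,None,fx=k,fy=k,interpolation=cv2.INTER_CUBIC)
    c=cv2.HoughCircles(cv2.GaussianBlur(g,(5,5),0),cv2.HOUGH_GRADIENT,1.5,18*k,param1=120,param2=25,minRadius=r0*k,maxRadius=r1*k)
    return [] if c is None else [((u+.5)/k-.5+x0,(v+.5)/k-.5+y0,r/k) for u,v,r in c[0]]
E
python3 - <<'E'
from h import *
d=camera('top'); print(d.keys())
for u,v,r in circles(d,430,530,235,335): print(round(u,1),round(v,1),round(r,1),cast(d,(u,v),.011))
for uv in((310,228),(378,230),(375,310),(306,308)): print('tray',cast(d,uv,.02))
print('tail',cast(d,(186,268),.13))
print('mat',[cast(d,uv,.003) for uv in((437,242),(520,245),(522,329),(437,326))])
E
```

```text
dict_keys(['pixels', 'camera_matrix', 'xyz', 'orientation'])
499.9 310.2 7.6 [ 0.4848 -0.3128  0.011 ]
458.7 261.4 7.4 [ 0.5765 -0.2403  0.011 ]
502.6 264.8 7.1 [ 0.57   -0.3234  0.011 ]
456.8 303.1 6.7 [ 0.4981 -0.2329  0.011 ]
tray [0.6394 0.0415 0.02  ]
tray [ 0.6356 -0.0874  0.02  ]
tray [ 0.4852 -0.0789  0.02  ]
tray [0.4891 0.0481 0.02  ]
tail [0.5492 0.2409 0.13  ]
mat [array([ 0.6155, -0.2025,  0.003 ]), array([ 0.6095, -0.3626,  0.003 ]), array([ 0.4502, -0.3547,  0.003 ]), array([ 0.4562, -0.1958,  0.003 ])]
```

Emit:
send_rows([
  [[0,0,22.9],[261,-843,-110],-0.2],
  [[0,0,22.9],[261,-843,-110],-0.2],
  [[0,0,22.9],[261,-843,-110],-0.2],
  [[0,0,22.9],[261,-843,-110],-0.2],
  [[0,0,22.9],[261,-843,-110],-0.2],
  [[0,0,22.9],[261,-843,-110],-0.2],
  [[0,0,22.9],[261,-843,-110],-0.2],
  [[0,0,22.9],[261,-843,-110],-0.2],
  [[0,0,22.9],[261,-843,-110],-0.2],
  [[0,0,22.9],[261,-843,-110],-0.2],
])

```text
time_s: 2.65
eef_pos: [0.4062, -0.0596, 0.155]
eef_rot: [0.001, 0.0, 1.0, -0.0]
wrist_force: [0.6, 0.1, 0.4]
opening: 0.602
grasp_force: 0.0
```

Emit:
send_rows([
  [[0,0,0],[79,-253,-35],-0.2],
  [[0,0,0],[79,-253,-35],-0.2],
  [[0,0,0],[79,-253,-35],-0.2],
  [[0,0,0],[79,-253,-35],-0.2],
  [[0,0,0],[79,-253,-35],-0.2],
  [[0,0,0],[79,-253,-35],-0.2],
  [[0,0,0],[79,-253,-80],-0.2],
  [[0,0,0],[79,-253,-115],-0.2],
  [[0,0,0],[79,-253,-115],-0.2],
])

```text
time_s: 3.78
eef_pos: [0.4826, -0.3064, 0.0375]
eef_rot: [-0.002, -0.001, 1.0, 0.002]
wrist_force: [0.2, 0.8, 0.5]
opening: 0.602
grasp_force: 0.0
```

Emit:
send_rows([
  [[0,0,0],[2,-6,-15],-0.2],
  [[0,0,0],[2,-6,-25],-0.2],
  [[0,0,0],[2,-6,-25],-0.2],
])

```text
time_s: 4.15
eef_pos: [0.4864, -0.316, 0.0145]
eef_rot: [-0.0, 0.0, 1.0, 0.0]
wrist_force: [0.0, 0.3, 0.6]
opening: 0.602
grasp_force: 0.0
```

```bash
python3 - <<'E'
from h import *
d=camera('top'); cv2.imwrite('pics/c1.png',cv2.resize(d['pixels'][225:345,420:540,::-1],None,fx=5,fy=5))
d=camera('scene'); cv2.imwrite('pics/s1.png',cv2.resize(d['pixels'][220:370,100:260,::-1],None,fx=4,fy=4))
print(telemetry.get_obs()['eef_pos'])
E
```

```text
[ 0.48679936 -0.31640475  0.0151077 ]
```

View pics/s1.png

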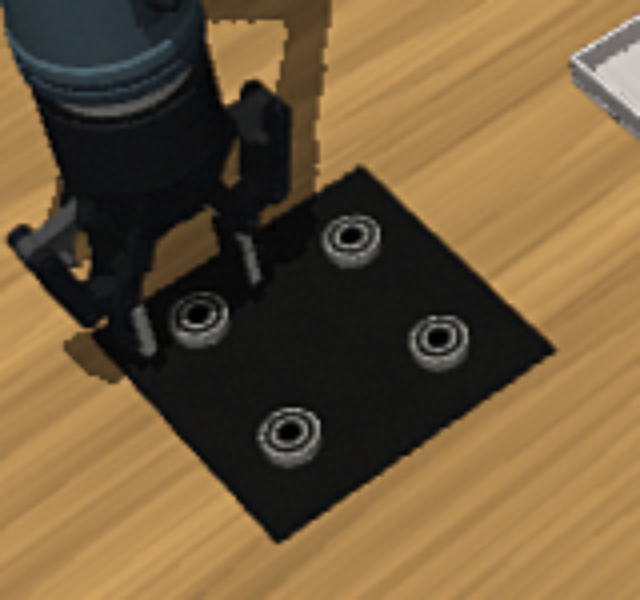

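The crop shows the bearing at (198,318) between the two open fingers (145,330 and 250,260), so I go down and close.

Emit:
send_rows([
  [[0,0,0],[-1,3,-7],-0.2],
  [[0,0,0],[-1,3,-11],-0.2],
  [[0,0,0],[-1,3,-11],-0.2],
  [[0,0,0],[-1,3,-11],1],
  [[0,0,0],[-1,3,-11],1],
  [[0,0,0],[-1,3,-11],1],
  [[0,0,0],[-1,3,-11],1],
  [[0,0,0],[-1,3,-11],1],
])

```text
time_s: 5.25
eef_pos: [0.486, -0.3136, 0.0043]
eef_rot: [0.0, 0.0, 1.0, -0.0]
wrist_force: [-0.3, -0.1, 4.7]
opening: 0.285
grasp_force: 59.0
```

Emit:
send_rows([
  [[0,0,0],[0,0,20],1],
  [[0,0,0],[0,0,60],1],
  [[0,0,0],[8,50,60],1],
  [[0,0,0],[16,110,60],1],
  [[0,0,0],[24,170,60],1],
  [[0,0,0],[32,230,60],1],
  [[0,0,0],[36,275,60],1],
  [[0,0,0],[36,295,50],1],
  [[0,0,0],[36,295,30],1],
  [[0,0,0],[36,295,20],1],
])

```text
time_s: 6.5
eef_pos: [0.5214, -0.0178, 0.0237]
eef_rot: [-0.0, -0.0, 1.0, 0.0]
wrist_force: [0.4, 0.0, 0.7]
opening: 0.287
grasp_force: 59.0
```

```bash
python3 - <<'E'
from h import *
d=camera('scene'); cv2.imwrite('pics/s2.png',cv2.resize(d['pixels'][150:300,200:360,::-1],None,fx=4,fy=4))
print(telemetry.get_obs()['eef_pos'])
E
```

```text
[ 0.52072598 -0.01799071  0.0226105 ]
```

View pics/s2.png

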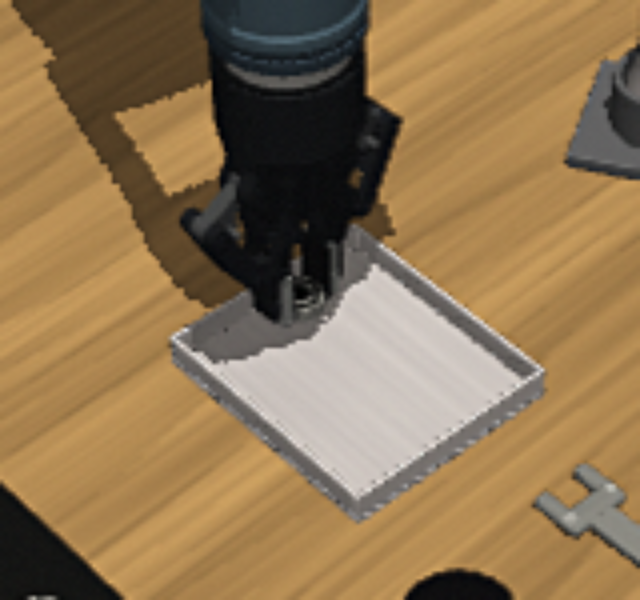

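The bearing sits level between the fingers at (305,290), near the tray's robot side. I lower it and release.

Emit:
send_rows([
  [[0,0,0],[0,0,-9],1],
  [[0,0,0],[0,0,-16],1],
  [[0,0,0],[0,0,-18],1],
  [[0,0,0],[0,0,-18],1],
  [[0,0,0],[0,0,-18],-0.2],
  [[0,0,0],[0,0,-18],-0.2],
  [[0,0,0],[0,0,-18],-0.2],
  [[0,0,0],[0,0,10],-0.2],
  [[0,0,0],[0,0,50],-0.2],
])

```text
time_s: 7.68
eef_pos: [0.5205, -0.0179, 0.0735]
eef_rot: [-0.001, 0.0, 1.0, 0.0]
wrist_force: [1.2, 0.2, 0.5]
opening: 0.6
grasp_force: 0.0
```

Emit:
send_rows([
  [[0,0,0],[-6,-60,0],-0.2],
  [[0,0,0],[-12,-120,0],-0.2],
  [[0,0,0],[-18,-180,0],-0.2],
  [[0,0,0],[-22,-215,0],-0.2],
  [[0,0,0],[-22,-215,0],-0.2],
  [[0,0,0],[-22,-215,-30],-0.2],
  [[0,0,0],[-22,-215,-52],-0.2],
  [[0,0,0],[-22,-215,-52],-0.2],
])

```text
time_s: 8.68
eef_pos: [0.4983, -0.231, 0.02]
eef_rot: [-0.002, -0.0, 1.0, 0.001]
wrist_force: [-0.6, 0.0, -0.5]
opening: 0.603
grasp_force: 0.0
```

```bash
python3 - <<'E'
from h import *
d=camera('top')
im=np.vstack([cv2.resize(d['pixels'][215:345,290:550,::-1],None,fx=3,fy=3)])
cv2.imwrite('pics/c3.png',im)
for u,v,r in circles(d,300,530,225,335): print(round(u,1),round(v,1),round(r,1),cast(d,(u,v),.011))
print(telemetry.get_obs()['eef_pos'])
E
```

```text
458.8 261.2 5.9 [ 0.577  -0.2406  0.011 ]
341.4 291.2 6.3 [ 0.5206 -0.0176  0.011 ]
507.9 237.2 8.4 [ 0.6233 -0.3373  0.011 ]
368.4 237.2 8.0 [ 0.6234 -0.0698  0.011 ]
[ 0.49923836 -0.23181827  0.02129371]
```

View pics/c3.png

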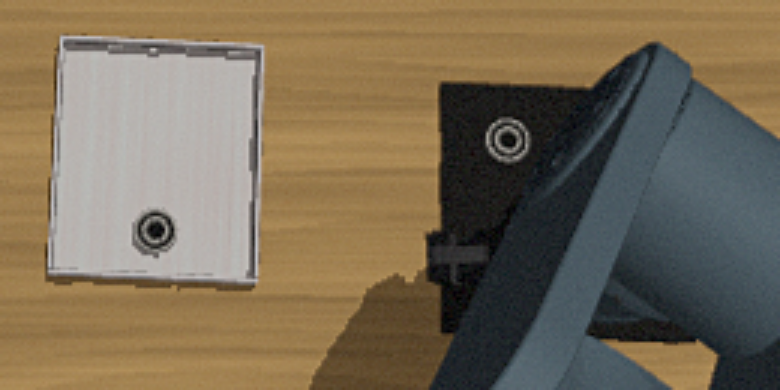

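The first bearing lies flat in the tray at (154,230), which is world (0.521,-0.018). The gripper is over the second, so I pick it.

Emit:
send_rows([
  [[0,0,0],[0,-1,-10],-0.2],
  [[0,0,0],[0,-1,-16],-0.2],
  [[0,0,0],[0,-1,-16],-0.2],
  [[0,0,0],[0,-1,-16],1],
  [[0,0,0],[0,-1,-16],1],
  [[0,0,0],[0,-1,-16],1],
  [[0,0,0],[0,-1,-16],1],
  [[0,0,0],[0,-1,5],1],
  [[0,0,0],[0,-1,50],1],
])

```text
time_s: 9.85
eef_pos: [0.498, -0.2331, 0.0704]
eef_rot: [-0.002, 0.0, 1.0, 0.002]
wrist_force: [0.9, -0.1, -0.7]
opening: 0.28
grasp_force: 58.9
```

Emit:
send_rows([
  [[0,0,0],[17,55,0],1],
  [[0,0,0],[34,110,0],1],
  [[0,0,0],[51,165,0],1],
  [[0,0,0],[66,215,0],1],
  [[0,0,0],[66,215,-20],1],
  [[0,0,0],[66,215,-40],1],
  [[0,0,0],[66,215,-50],1],
  [[0,0,0],[66,215,-50],1],
])

```text
time_s: 10.85
eef_pos: [0.5647, -0.0198, 0.0206]
eef_rot: [-0.001, 0.001, 1.0, 0.0]
wrist_force: [0.1, 0.9, -0.6]
opening: 0.28
grasp_force: 59.0
```

Emit:
send_rows([
  [[0,0,0],[0,0,-8],1],
  [[0,0,0],[0,0,-14],1],
  [[0,0,0],[0,0,-16],1],
  [[0,0,0],[0,0,-16],1],
  [[0,0,0],[0,0,-16],-0.2],
  [[0,0,0],[0,0,-16],-0.2],
  [[0,0,0],[0,0,-16],-0.2],
  [[0,0,0],[0,0,10],-0.2],
  [[0,0,0],[0,0,50],-0.2],
])

```text
time_s: 11.98
eef_pos: [0.5643, -0.0189, 0.071]
eef_rot: [-0.002, 0.0, 1.0, 0.0]
wrist_force: [-0.0, 0.4, -0.2]
opening: 0.597
grasp_force: 0.0
```

D at (0.577, -0.241).

Emit:
send_rows([
  [[0,0,0],[3,-60,0],-0.2],
  [[0,0,0],[6,-120,0],-0.2],
  [[0,0,0],[10,-180,0],-0.2],
  [[0,0,0],[13,-222,0],-0.2],
  [[0,0,0],[13,-222,0],-0.2],
  [[0,0,0],[13,-222,-30],-0.2],
  [[0,0,0],[13,-222,-50],-0.2],
  [[0,0,0],[13,-222,-50],-0.2],
])

```text
time_s: 12.98
eef_pos: [0.577, -0.2392, 0.0194]
eef_rot: [-0.002, -0.0, 1.0, 0.001]
wrist_force: [0.0, -0.3, 0.5]
opening: 0.603
grasp_force: 0.0
```

Emit:
send_rows([
  [[0,0,0],[0,-1,-10],-0.2],
  [[0,0,0],[0,-1,-16],-0.2],
  [[0,0,0],[0,-1,-16],-0.2],
  [[0,0,0],[0,-1,-16],1],
  [[0,0,0],[0,-1,-16],1],
  [[0,0,0],[0,-1,-16],1],
  [[0,0,0],[0,-1,-16],1],
  [[0,0,0],[0,-1,5],1],
  [[0,0,0],[0,-1,50],1],
])

```text
time_s: 14.1
eef_pos: [0.577, -0.2412, 0.071]
eef_rot: [-0.002, 0.0, 1.0, 0.001]
wrist_force: [0.9, -0.5, -0.1]
opening: 0.284
grasp_force: 58.9
```

Emit:
send_rows([
  [[0,0,0],[8,55,0],1],
  [[0,0,0],[15,110,0],1],
  [[0,0,0],[23,165,0],1],
  [[0,0,0],[30,221,0],1],
  [[0,0,0],[30,221,-20],1],
  [[0,0,0],[30,221,-40],1],
  [[0,0,0],[30,221,-50],1],
  [[0,0,0],[30,221,-50],1],
])

```text
time_s: 15.1
eef_pos: [0.6076, -0.0225, 0.0203]
eef_rot: [-0.001, 0.001, 1.0, 0.0]
wrist_force: [-0.6, 0.3, -0.4]
opening: 0.279
grasp_force: 59.0
```

Emit:
send_rows([
  [[0,0,0],[0,0,-8],1],
  [[0,0,0],[0,0,-14],1],
  [[0,0,0],[0,0,-16],1],
  [[0,0,0],[0,0,-16],1],
  [[0,0,0],[0,0,-16],-0.2],
  [[0,0,0],[0,0,-16],-0.2],
  [[0,0,0],[0,0,-16],-0.2],
  [[0,0,0],[0,0,10],-0.2],
  [[0,0,0],[0,0,50],-0.2],
])

```text
time_s: 16.23
eef_pos: [0.6072, -0.0209, 0.0708]
eef_rot: [-0.002, 0.0, 1.0, 0.0]
wrist_force: [0.5, -1.2, 0.9]
opening: 0.598
grasp_force: 0.0
```

Emit:
send_rows([
  [[0,0,0],[0,0,60],-0.6],
  [[0,0,0],[-5,20,115],-1],
  [[0,0,0],[-17,80,130],-1],
  [[0,0,0],[-30,140,130],-1],
  [[0,0,0],[-43,200,130],-1],
  [[0,0,0],[-58,262,130],-1],
  [[0,0,0],[-58,262,130],-1],
  [[0,0,0],[-58,262,130],-1],
])

```text
time_s: 17.23
eef_pos: [0.5505, 0.2408, 0.2016]
eef_rot: [-0.0, -0.001, 1.0, -0.0]
wrist_force: [-0.6, -0.7, 0.5]
opening: 1.003
grasp_force: 0.0
```

```bash
python3 - <<'E'
from h import *
d=camera('top')
for u,v,r in circles(d,310,380,230,310): print(round(u,1),round(v,1),round(r,1),cast(d,(u,v),.011))
d=camera('scene'); cv2.imwrite('pics/s4.png',cv2.resize(d['pixels'][60:310,220:460,::-1],None,fx=2.4,fy=2.4))
print(telemetry.get_obs()['eef_pos'])
E
```

```text
341.7 268.4 5.9 [ 0.5634 -0.0183  0.011 ]
342.4 246.3 6.4 [ 0.6058 -0.02    0.011 ]
340.9 292.8 7.7 [ 0.5176 -0.0166  0.011 ]
[0.55109546 0.23952861 0.20162585]
```

View pics/s4.png

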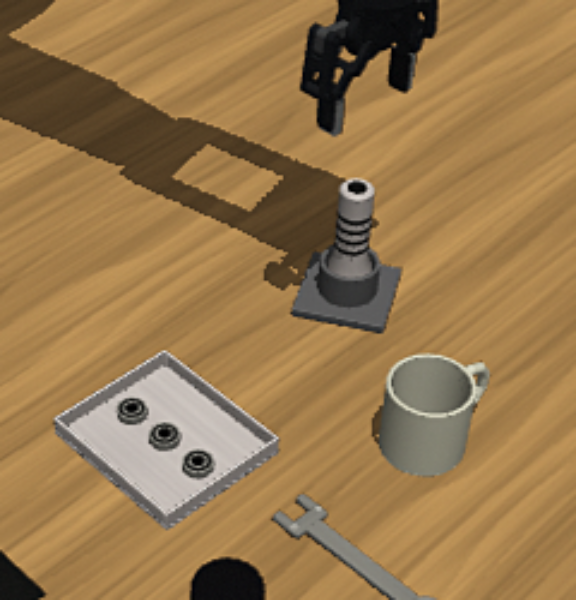

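The three bearings lie in a row in the tray at (132,410), (165,436) and (198,463). The lamp stands straight in its dock at (355,220), below the open gripper.

Emit:
send_rows([
  [[0,0,0],[-1,1,-45],-1],
  [[0,0,0],[-1,1,-85],-1],
  [[0,0,0],[-1,1,-116],-1],
  [[0,0,0],[-1,1,-116],-1],
  [[0,0,0],[-1,1,-116],1],
  [[0,0,0],[-1,1,-116],1],
  [[0,0,0],[-1,1,-116],1],
  [[0,0,0],[-1,1,-116],1],
  [[0,0,0],[-1,1,-116],1],
  [[0,0,0],[-1,1,-116],1],
])

```text
time_s: 18.58
eef_pos: [0.5507, 0.2418, 0.0873]
eef_rot: [0.001, -0.0, 1.0, 0.0]
wrist_force: [-0.6, -0.3, 6.1]
opening: 0.362
grasp_force: 59.0
```

Emit:
send_rows([
  [[0,0,0],[0,0,30],1],
  [[0,0,0],[0,0,80],1],
  [[0,0,0],[0,0,130],1],
  [[0,0,0],[0,0,150],1],
  [[0,-7,0],[-27,-45,150],1],
  [[0,-14,0],[-54,-90,150],1],
  [[0,-21,0],[-81,-135,145],1],
  [[0,-28,0],[-108,-180,140],1],
  [[0,-34,0],[-135,-225,130],1],
  [[0,-40,0],[-159,-261,122],1],
])

```text
time_s: 19.82
eef_pos: [0.4038, -0.006, 0.2048]
eef_rot: [0.319, 0.0, 0.948, 0.005]
wrist_force: [-0.7, -0.5, -1.1]
opening: 0.356
grasp_force: 60.2
```

Emit:
send_rows([
  [[0,0,0],[0,0,0],1],
  [[0,0,0],[0,0,0],1],
  [[0,0,0],[0,0,0],1],
])

```text
time_s: 20.2
eef_pos: [0.405, -0.0044, 0.206]
eef_rot: [0.317, -0.0, 0.949, 0.006]
wrist_force: [-0.1, 0.6, -1.0]
opening: 0.359
grasp_force: 60.2
```

```bash
python3 - <<'E'
from h import *
o=telemetry.get_obs(); p=np.array(o['eef_pos']); w=np.array(o['eef_rot']); z=R.from_quat(w[[1,2,3,0]]).as_matrix()[:,2]
print(o['time_s'],p,z,o['q'],o['grasp_force']); print('lens',p+.077*z,'hit floor',p+z*(.003-p[2])/z[2])
for c in('scene','top'):
    d=camera(c); print(c,[(n,[(np.round(e['xyz'],3),round(e['conf'],2)) for e in spotter.landmark_of(n,c)[:2]]) for n in('lamp_lens','lamp_mid')])
    if c=='scene': cv2.imwrite('pics/s5.png',d['pixels'][:,:,::-1])
E
```

```text
20.2 [ 0.40500991 -0.00444137  0.20603203] [ 0.60074788  0.01217734 -0.79934579] [-0.62316306 -0.82265676  2.52160692  0.45795705  0.95336904 -2.36909275] 60.154102239757776
lens [ 0.4512675  -0.00350371  0.14448241] hit floor [ 0.55759852 -0.00134835  0.003     ]
scene [('lamp_lens', [(array([ 0.449, -0.004,  0.146]), 0.7), (array([ 0.45 , -0.003,  0.142]), 0.65)]), ('lamp_mid', [(array([ 0.414, -0.002,  0.19 ]), 0.73)])]
top [('lamp_lens', [(array([ 0.449, -0.007,  0.147]), 0.73)]), ('lamp_mid', [(array([ 0.417, -0.005,  0.186]), 0.64)])]
```

View pics/s5.png

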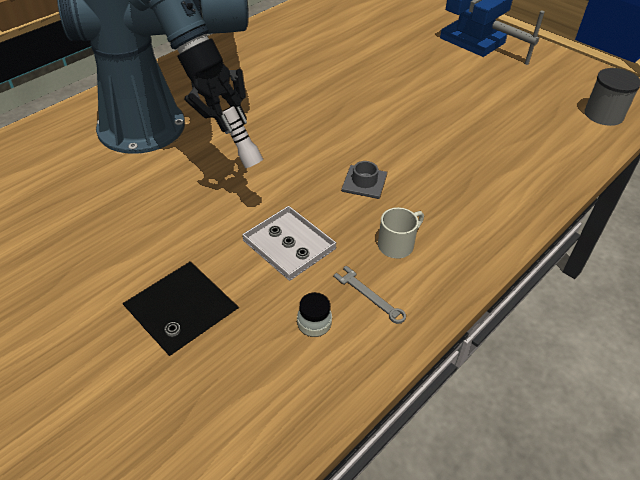

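The scene view shows the lamp gripped with its lens end at (250,160), pointing down at the tray, where the three bearings lie. The fourth is on the mat at (172,328) and the bystanders haven't moved. The tilt is 37°, the lens is at 0.144 m, and the axis passes about 19 mm from the tray middle. I let it settle, then hand in.

Emit:
send_rows([
  [[0,0,0],[0,0,0],1],
  [[0,0,0],[0,0,0],1],
  [[0,0,0],[0,0,0],1],
  [[0,0,0],[0,0,0],1],
])

```text
time_s: 21.0
eef_pos: [0.4045, -0.0062, 0.2054]
eef_rot: [0.317, 0.002, 0.948, 0.005]
wrist_force: [-0.1, 0.1, -0.8]
opening: 0.358
grasp_force: 60.1
```

```bash
python3 - <<'E'
from h import *
o=telemetry.get_obs(); p=np.array(o['eef_pos']); w=np.array(o['eef_rot']); z=R.from_quat(w[[1,2,3,0]]).as_matrix()[:,2]
hit=p+z*(.003-p[2])/z[2]; print(p,z,hit,np.abs(o['dq']).max(),o['grasp_force'])
if np.abs(o['dq']).max()<.05 and np.hypot(*(hit[:2]-[.5645,-.019]))<.028: print(ctrl.hand_in())
E
```

```text
[ 0.40449701 -0.00619487  0.20535276] [ 0.60120204  0.00917588 -0.79904437] [ 0.55674749 -0.00387114  0.003     ] 0.001906754367117026 60.14547502622008
the job is handed in; nothing more can be done
None
```

The job is handed in, with no verdict shown: three bearings lie flat in the tray, the fourth is on the mat, and the gripper holds the lamp steady at about 37° with its lens about 14 cm up, its axis meeting the tray floor about 17 mm from the middle.

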